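File a sample board in a lever arch filing board

TASK

In the parts store, lift the red-tipped lever of the lever arch filing board until its two arches spring open, put the yellow sample board's two holes over the two posts so that it lies flat on the filing board, then press the lever down until the arches are shut and it stays shut by itself. The old lever is bent by an unknown amount and springy, so go by feel: never load it with more than about 10 N up or down, and leave the other things on the bench where they are.

Things in the scene. Friction and masses are not known exactly. Their poses are not given: they have to be found in the camera images.
- file: Black lever arch filing board, 250 (x) x 280 (y) x 6 mm, fixed to the bench. Origin: centre of its underside; x points away from the robot at yaw 0, z up. Near its +x edge: two posts, two wire arches on a shaft behind them (along y at x = 85, z = 30 mm), and at its +y end the lever. Arches: shut, their ends cap the posts; open, they stand back at x = 70 to 105, top at z = 80 mm.
- post_left (a point): Foot of the post at +y, on the upper face of the filing board (file frame x = 45, y = 40, z = 6 mm). Upright round steel post, 5 mm diameter, 40 mm tall, tapered over the top 4 mm.
- post_right (a point): Foot of the post at -y (file frame x = 45, y = -40, z = 6 mm).
- lever_pivot (a point): Pivot axis of the lever (file frame x = 85, y = 115, z = 30 mm), along the file's y, between steel cheeks 27 mm wide (y), 26 mm long (x), top at z = 41 mm. The lever is a flat steel bar, 12 mm wide, 3 mm thick, that runs from here towards the file's -x and ends in a red round roll; roll centre 90 mm from the pivot. Nothing stands within 35 mm of the roll to its sides.
- crank (a joint): Lever angle (rad): 0 shut (down), grows as lifted, 0.85 fully open; the arches turn with it. An over-centre spring holds it shut below about 0.04 (3 N up at the roll frees it); above, it drives it open by itself. Closing takes up to 7 N square to the bar at the roll (straight down, more while it stands steep). Let go above 0.04 it springs open. At 0 it meets a hard stop.
- sample_grip (a point): Centre of the aluminium bush on the yellow sample board: upright, 30 mm diameter, top 18 mm above this point, foot flange (40 mm diameter) top 13 mm below; grasp from above. Board: rigid, 120 x 120 x 5 mm, 0.17 kg, flat on the bench, underside 22 mm below this point, x -48 to +72, y -60 to +60 mm; holes (10.5 mm) at x = +58, y = +40 and -40 mm. Filed, its +x is the file's +x.
- hole_left (a point): Centre of the hole at the board's +y, at its underside; belongs over post_left.
- hole_right (a point): Centre of the hole at the board's -y, at its underside; belongs over post_right.
- bearing: Bystander: steel bearing ring, 52 mm diameter, 15 mm tall, lying flat; origin at its underside.
- tape: Bystander: roll of brown tape, 90 mm diameter, 24 mm tall, lying flat; origin at its underside.
- bush: Bystander: brass bush, 32 mm diameter, 30 mm tall; origin at its underside.
- carton: Bystander: orange carton 100 x 70 x 50 mm; origin at its underside.
- grease: Bystander: white jar with black lid, 48 mm diameter, 75 mm tall; origin at its underside.
- driver: Bystander: blue screwdriver lying flat, about 0.2 m long.
- roll_unbent (a point): Where the roll's centre would be with the lever shut and NOT bent (file frame x = -3, y = 115, z = 48 mm; the bar then rises 0.2 rad). The bar is in fact bent up or down by up to 0.23 rad about a point 15 mm from the pivot: the shut roll is up to 17 mm higher or lower (feel or see it). Red roll: turns freely, 14 mm diameter, 20 mm long along y, flat ends; pinch its ends.
- bar (a joint): Elastic flex (rad) of the lever's bar under load, about its bend point: 0 unloaded (bent or not), negative when the roll is pressed down, positive when pulled up; 0.019 rad (1.4 mm at the roll) for 10 N square to the bar.

How it is judged (in metres and radians):
On the way, in this order (a step that is already met when the one before it is completed fails the run):
1. the lever is lifted and the arches have sprung open (value of joint crank above 0.75 rad), for 0.2 s.
2. the sample board lies flat on the filing board with both holes over the posts, the arches still open (value of joint crank above 0.7 rad and distance between hole_left and post_left below 0.006 m and distance between hole_right and post_right below 0.006 m and angle between sample_grip's own z axis and vertical below 0.05 rad), for 0.2 s.
3. the lever is pressed home and the arches are shut (value of joint crank below 0.03 rad), for 0.2 s.
At the end, for the whole second after the job is handed in: The lever stays shut by itself (within 0.03 rad), and the sample board lies flat on the filing board (within 0.05 rad) with each hole centre within 6 mm of its post's foot (value of joint crank below 0.03 rad and distance between hole_left and post_left below 0.006 m and distance between hole_right and post_right below 0.006 m and angle between sample_grip's own z axis and vertical below 0.05 rad); the robot touches nothing.
It fails at once if the springy lever bar is overloaded: flexed by more than 0.028 rad either way, which is about 15 N pressed or pulled square to it at the roll (value of joint bar below -0.028 rad or value of joint bar above 0.028 rad).
It fails at once if a bystander is moved by more than 30 mm (distance of any of bearing, tape, bush, carton, grease, driver from where it was at the start of the episode above 0.03 m).
It also fails if it takes over 72 s, if anything falls off the work surface, if the arm or the gripper's body presses on something with over 40 N, if the wrist force passes 120 N, or if a joint passes its speed limit or range.

ROBOT

A 6-joint arm with a two-finger parallel gripper is mounted at the origin on the work surface. World frame = base frame: x ahead of the robot, y to its left, z up, the work surface at z = 0. Lengths are in mm, angles in rad, forces in N, time in s.
With the tool pointing down it reaches from about 275 to 750 mm from the base axis. Payload 10.2 kg.
Tool frame: the origin (TCP) lies midway between the tips of the shut fingers; the grasp point (between the pads) lies 19 mm behind it; z points along the fingers, y is the direction in which the jaws open and shut (so a half turn about z gives the same grasp; the last joint's range is limited). The gripper opens to 85 mm and grips with 20 to 120 N. Pads are 22 mm wide; open, the fingers measure 114 mm over their backs; the gripper's body (76 mm by 85 mm) begins 54 mm behind the grasp point. The pads swing forward as they close: fully open they stand 13 mm farther back than shut.
Start: joints at [-1.468, 0.313, 1.498, -0, 1.331, -0.223], TCP at [168.022, -497.393, 231.294] pointing down, gripper open.
Joint ranges: [-2.94, 2.94], [-0.97, 2.17], [0.19, 2.56], [-1.23, 4.37], [0.02, 3.11], [-2.88, 2.88]. Speed limits (rad/s): [2.39, 2.39, 3.01, 3.14, 3.14, 3.14].

INTERFACE

Orientations are given as a unit quaternion [w, x, y, z].
In Python, from rig import sense, optics, ctrl gives the robot as it stands.
- The arm moves only by the tool play_rows, never from a script. Its argument "plan" is a list of rows, each a list of 7 numbers: the shift along the world's x, y, z in mm, then the turn, a rotation vector about the world's x, y, z in rad, then the opening, from -1 (shut) to 1 (fully open), so that 0 is half open. A call has 1 to 5 rows; each row shifts and turns the pose as measured when the row begins; what a row does not reach is not made up. A row lasts 1/12 s, in which the tool goes at most 41.7 mm and 7.16 degrees, less where a joint would pass 70% of its speed; a pose out of reach is approached as far as the arm can. A call is refused whole if a number of a shift passes 41.7 or a number of a turn 0.125, either way. A call with a gripper value outside its range is refused whole. The fingers move at their own pace and stop on an object; "grip_force" is the grip in N (left out, the last holds). Time passes only in rows, so rows that do not move let the fingers close. It gives the time, the measured TCP pose, the force and the opening at its end, in the units of the state.
- sense(): the state, without advancing time (a new reading comes with each control period).
- optics.capture(name): name is "scene" or "top" or "wrist"; returns a dict with "img" (400x640x3 uint8, blue, green, red), "fx", "fy", "cx", "cy" (pixels), "dist" ([k1, k2, p1, p2, k3] as OpenCV has them; the pictures are not rectified), "world_to_cam" (4x4, takes a point from world to camera coordinates). Camera axes: x right, y up, looking along -z (the intrinsics and any distortion apply to the point x, -y, -z); pixel columns grow to the right and rows downward; lengths in mm; the calibration is good to about 2 mm. A picture is of the moment at which its call begins. There is no depth.
- ctrl.finish_job(): hands the job in, once; it reports no verdict.
The state is a dict: "time_s": time; "joints": joint angles; "dq": joint speeds; "tau": joint torques, N m; "eef_pos": TCP position; "ee_rot": TCP orientation; "force": force on the tool from outside, world axes, zero at the start; "wrist_torque": the same for the moment, N m; "grip_width": opening from 0.0 (shut) to 1.0 (fully open).
Only numpy, scipy, OpenCV 4.12 (cv2) and the standard library are available. Lean on these libraries where they do the work, as an engineer would, in place of code of your own. Each camera call takes 0.05 s, during which the arm holds its last target. There are 200 camera calls.

## Working session

There is one attempt and no reset: what is moved stays moved. The work goes in short steps, Python scripts to look and compute and a tool call to move; the robot and the scene stay as the last step left them, time stands still between calls to the robot, and variables do not carry over. Pictures are saved under pics/ and viewed, about 8 in all and at most 12, crops included, and the job is handed in when it is done.

Besides the shell and the picture viewer there is one more tool, called after "Call:" as name(argument=value, ...) on one line, values as JSON. play_rows: Moves the arm, as the interface text tells. Its arguments: {"type":"object","properties":{"plan":{"type":"array"},"grip_force":{"type":"number"}},"required":["plan"]}

```bash
mkdir -p pics; ls; cat > h.py <<'E'
import numpy as np, cv2
from rig import sense, optics, ctrl
def cap(n):
    return optics.capture(n)
def K(c): return np.array([[c['fx'],0,c['cx']],[0,c['fy'],c['cy']],[0,0,1]],float)
def ray(c,uv):
    p=cv2.undistortPoints(np.array([[uv]],float),K(c),np.array(c['dist'],float))[0,0]
    T=np.array(c['world_to_cam']);R=T[:3,:3];o=-R.T@T[:3,3]
    return o,R.T@np.array([p[0],-p[1],-1.])
def onz(c,uv,z):
    o,d=ray(c,uv);return o+d*(z-o[2])/d[2]
def proj(c,P):
    T=np.array(c['world_to_cam']);q=(T[:3,:3]@np.atleast_2d(P).T).T+T[:3,3]
    q=q*[1,-1,-1]
    return cv2.projectPoints(q,np.zeros(3),np.zeros(3),K(c),np.array(c['dist'],float))[0][:,0]
def tri(obs):
    A=np.zeros((3,3));b=np.zeros(3)
    for c,uv in obs:
        o,d=ray(c,uv);d=d/np.linalg.norm(d);M=np.eye(3)-np.outer(d,d);A+=M;b+=M@o
    return np.linalg.solve(A,b)
def blobs(c,lo,hi,amin=30):
    h=cv2.cvtColor(c['img'],cv2.COLOR_BGR2HSV);m=cv2.inRange(h,np.array(lo),np.array(hi))
    if lo[0]<5: m|=cv2.inRange(h,np.array([172,lo[1],lo[2]]),np.array([180,hi[1],hi[2]]))
    n,l,s,ce=cv2.connectedComponentsWithStats(m)
    return m,[(s[i,4],ce[i].round(1).tolist(),s[i,:4].tolist()) for i in range(1,n) if s[i,4]>=amin]
E
python3 - <<'E'
from h import *
print(sense())
for n in ("top","scene"):
    c=cap(n);cv2.imwrite(f'pics/{n}0.png',c['img']);print(n,K(c).round(1).tolist(),np.array(c['world_to_cam']).round(3).tolist())
    print('red',blobs(c,(0,130,80),(6,255,255))[1]);print('yel',blobs(c,(22,120,80),(35,255,255),100)[1])
E
```

```text
pics
{'time_s': 0.0, 'joints': array([-1.46840298e+00,  3.13447437e-01,  1.49846065e+00,  8.75364519e-06,
        1.33097333e+00, -2.23394433e-01]), 'dq': array([-0.00059207,  0.0003667 ,  0.00044666,  0.0001978 , -0.00124517,
       -0.00054829]), 'tau': array([ 2.30512727e-03, -4.12254667e+01, -2.59751487e+01, -2.97939005e-05,
        4.03675731e-03,  4.57920251e-06]), 'eef_pos': array([ 167.99521422, -497.12260925,  230.72750942]), 'ee_rot': array([-6.42946089e-04,  9.86762065e-01,  1.62173400e-01,  4.32047963e-05]), 'force': array([-0.29292323, -0.13648421, -0.0638289 ]), 'wrist_torque': array([ 0.02804121, -0.03451364, -0.0458542 ]), 'grip_width': 0.9950817160441199}
top [[362.3, 0.0, 318.2], [0.0, 362.3, 199.7], [0.0, 0.0, 1.0]] [[0.014, -1.0, 0.028, -49.617], [0.989, 0.018, 0.147, -546.724], [-0.147, 0.025, 0.989, -1019.939], [0.0, 0.0, 0.0, 1.0]]
red [(np.int32(43), [302.8, 208.8], [299, 206, 9, 7])]
yel [(np.int32(1093), [197.6, 204.7], [173, 187, 47, 45])]
scene [[382.3, 0.0, 319.0], [0.0, 382.3, 200.3], [0.0, 0.0, 1.0]] [[-0.816, 0.578, -0.007, 443.556], [-0.5, -0.7, 0.509, 214.655], [0.29, 0.419, 0.86, -1318.418], [0.0, 0.0, 0.0, 1.0]]
red [(np.int32(2440), [209.6, 23.2], [178, 0, 61, 55]), (np.int32(2844), [498.3, 33.8], [466, 3, 73, 66]), (np.int32(44), [325.9, 209.3], [322, 206, 9, 8])]
yel [(np.int32(1446), [392.1, 302.2], [367, 272, 60, 58])]
```

View pics/top0.png

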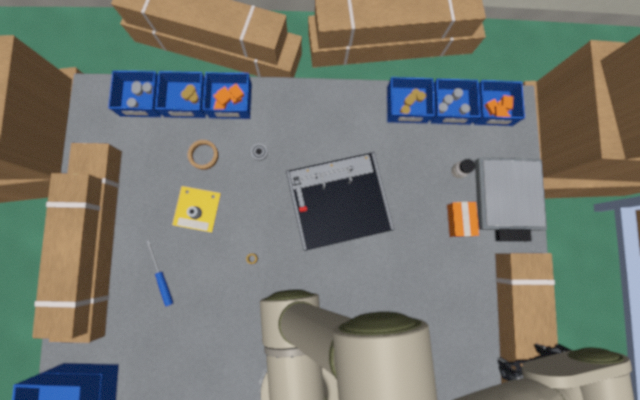

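View pics/scene0.png

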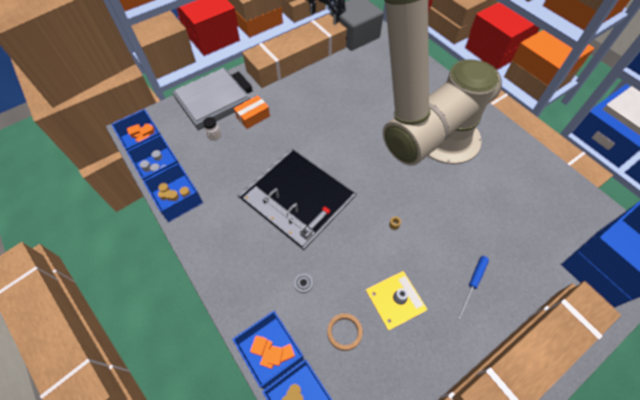

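The top view shows the filing board at about (340,203), with the red roll at (303,209). The yellow board is at (197,209) with its bush at (194,212). The scene view shows the board's holes at about (375,293) and (389,321).

```bash
python3 - <<'E'
from h import *
t=cap("top");s=cap("scene")
r=tri([(t,blobs(t,(0,130,80),(6,255,255))[1][0][1]),(s,blobs(s,(0,130,80),(6,255,255))[1][-1][1])])
print('roll',r.round(1))
for c,n in((t,'top'),(s,'scene')):
    # file: dark mask
    g=cv2.cvtColor(c['img'],cv2.COLOR_BGR2GRAY)
    m=(g<45).astype(np.uint8);k,l,st,ce=cv2.connectedComponentsWithStats(m)
    p=(340,205) if n=='top' else (300,185)
    i=l[p[1],p[0]];mm=(l==i).astype(np.uint8)
    cn=max(cv2.findContours(mm,cv2.RETR_EXTERNAL,cv2.CHAIN_APPROX_NONE)[0],key=cv2.contourArea)
    W=np.array([onz(c,q[0],6.)[:2] for q in cn],np.float32)
    R=cv2.minAreaRect(W);print(n,'file dark',R,cv2.boxPoints(R).round(1).tolist())
    h=cv2.cvtColor(c['img'],cv2.COLOR_BGR2HSV)
    ym,_=blobs(c,(20,60,80),(38,255,255));cn=max(cv2.findContours(ym,cv2.RETR_EXTERNAL,cv2.CHAIN_APPROX_NONE)[0],key=cv2.contourArea)
    W=np.array([onz(c,q[0],5.)[:2] for q in cn],np.float32)
    R=cv2.minAreaRect(W);print(n,'yel',R,cv2.boxPoints(R).round(1).tolist())
a=cv2.resize(t['img'][140:260,160:400],None,fx=3.3,fy=3.3,interpolation=cv2.INTER_CUBIC)
cv2.imwrite('pics/a.png',a)
print([ (q,onz(s,q,5).round(1).tolist()) for q in((375,293),(389,321))])
E
```

```text
roll [520.2   3.3  41.5]
top file dark ((527.6256103515625, -120.59800720214844), (179.82289123535156, 234.05557250976562), 13.409875869750977) [[413.0, -27.600000381469727], [467.29998779296875, -255.3000030517578], [642.2000122070312, -213.60000610351562], [587.9000244140625, 14.100000381469727]]
top yel ((519.2760620117188, 324.192626953125), (124.65342712402344, 123.96878051757812), 80.68183898925781) [[448.0, 272.70001220703125], [570.4000244140625, 252.6999969482422], [590.5, 375.70001220703125], [468.20001220703125, 395.70001220703125]]
scene file dark ((521.74462890625, -116.44143676757812), (177.4339599609375, 254.1454315185547), 13.743559837341309) [[405.3999938964844, -14.100000381469727], [465.79998779296875, -261.0], [638.0999755859375, -218.8000030517578], [577.7000122070312, 28.100000381469727]]
scene yel ((517.5592041015625, 321.80908203125), (123.65618896484375, 124.11565399169922), 80.73194122314453) [[446.3999938964844, 270.79998779296875], [568.7999877929688, 250.8000030517578], [588.7999877929688, 372.79998779296875], [466.29998779296875, 392.79998779296875]]
[((375, 293), [552.4, 275.9, 5.0]), ((389, 321), [570.2, 355.1, 5.0])]
```

View pics/a.png

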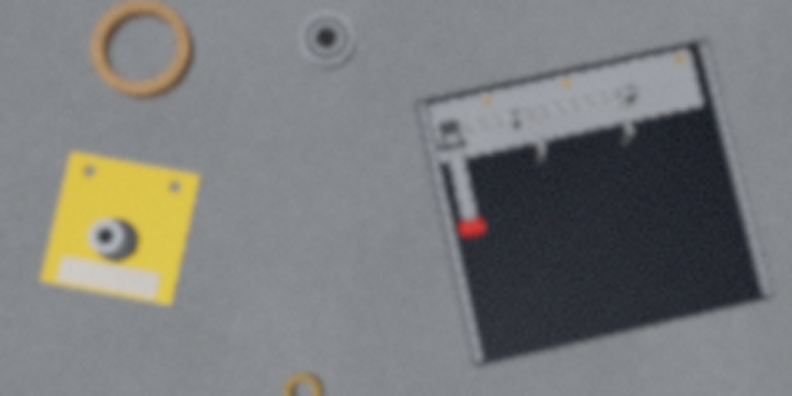

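The roll is near (520, 3, 42), so the lever looks bent slightly down. The file's yaw is about +13.5° and the board's about -9.3°. I'll move over the roll and refine from there.

Call:
play_rows(plan=[[23, 33, 0, 0, 0, -0.03, 1], [23, 33, 0, 0, 0, -0.03, 1], [23, 33, 0, 0, 0, -0.03, 1], [23, 33, 0, 0, 0, 0, 1], [23, 33, 0, 0, 0, 0, 1]])

```text
time_s: 0.62
eef_pos: [281.8, -330.2, 228.7]
ee_rot: [-0.001, 0.994, 0.11, -0.001]
force: [1.4, -0.0, -0.3]
grip_width: 1.003
```

Call:
play_rows(plan=[[23, 33, 0, 0, 0, 0, 1], [23, 33, 0, 0, 0, 0, 1], [23, 33, 0, 0, 0, 0, 1], [23, 33, 0, 0, 0, 0, 1], [23, 33, 0, 0, 0, 0, 1]])

```text
time_s: 1.03
eef_pos: [398.7, -157.4, 229.0]
ee_rot: [-0.001, 0.994, 0.109, -0.0]
force: [1.0, -0.6, 0.4]
grip_width: 0.999
```

Call:
play_rows(plan=[[23, 33, 0, 0, 0, 0, 1], [23, 33, 0, 0, 0, 0, 1], [23, 33, 0, 0, 0, 0, 1], [23, 33, 0, 0, 0, 0, 1], [0, 0, 0, 0, 0, 0, 1]])

```text
time_s: 1.45
eef_pos: [494.1, -14.2, 229.1]
ee_rot: [-0.001, 0.994, 0.112, 0.001]
force: [0.6, 0.1, -0.2]
grip_width: 0.999
```

```bash
python3 - <<'E'
from h import *
c=cap("wrist");cv2.imwrite('pics/w1.png',c['img'])
print(sense()['eef_pos'],K(c).tolist(),np.array(c['world_to_cam']).round(3).tolist(),c['dist'])
print(blobs(c,(0,130,80),(6,255,255))[1])
E
```

```text
[493.00542945 -16.19919054 228.93243326] [[300.03282253757874, 0.0, 324.93902808447547], [0.0, 300.03282253757874, 199.32244728755006], [0.0, 0.0, 1.0]] [[0.221, -0.975, -0.002, -122.571], [0.93, 0.212, -0.3, -419.613], [0.293, 0.065, 0.954, -521.123], [0.0, 0.0, 0.0, 1.0]] [-0.01603091  0.          0.          0.          0.        ]
[(np.int32(232), [314.2, 149.1], [305, 143, 20, 13])]
```

View pics/w1.png

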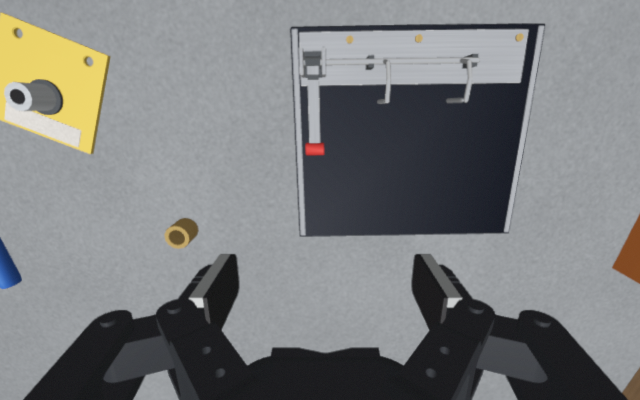

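The wrist view shows the roll at (314,149) and the file corners at about (292,28), (544,25), (508,233) and (301,236). The arch ends over the posts are at about (381,101) and (453,101).

```bash
python3 - <<'E'
from h import *
c=cap("wrist");t=cap("top")
px=[(292.5,27.5),(544,24.5),(508.5,233.5),(300.5,236.5)]
W=np.array([onz(c,p,6.)[:2] for p in px]);L=np.array([(125,140),(125,-140),(-125,-140),(-125,140)],float)
def fit(L,W):
    a=L-L.mean(0);b=W-W.mean(0);th=np.arctan2((a[:,0]*b[:,1]-a[:,1]*b[:,0]).sum(),(a*b).sum())
    R=np.array([[np.cos(th),-np.sin(th)],[np.sin(th),np.cos(th)]]);return th,R,W.mean(0)-R@L.mean(0)
th,R,o=fit(L,W);print('file',np.degrees(th),o,'res',(W-(L@R.T+o)).round(1).tolist())
tp=[(418,102),(708,40),(768,295),(480,362)]
W2=np.array([onz(t,(160+(x+.5)/3.3-.5,140+(y+.5)/3.3-.5),6.)[:2] for x,y in tp])
th2,R2,o2=fit(L,W2);print('file top',np.degrees(th2),o2,(W2-(L@R2.T+o2)).round(1).tolist())
for z in (36,41,46): 
    p=onz(c,(314.2,149.1),z);print(z,p.round(1),'infile',(R.T@(p[:2]-o)).round(1))
for p in((381,101),(453,101)): print(p,(R.T@(onz(c,p,46)[:2]-o)).round(1))
print('unbent',(R@[-3,115]+o).round(1), 'posts',(R@[45,40]+o).round(1),(R@[45,-40]+o).round(1),'axis',R[:,0])
E
```

```text
file 13.673047119292779 [ 551.70564373 -108.88107148] res [[-0.5, -3.2], [-2.1, 2.8], [0.8, 1.8], [1.8, -1.4]]
file top 13.636405053565912 [ 554.33955865 -106.8447377 ] [[-2.0, -1.5], [-2.7, 0.1], [1.4, 6.1], [3.2, -4.6]]
36 [520.4   2.6  36. ] infile [ -4.1 115.8]
41 [521.1   2.6  41. ] infile [ -3.4 115.6]
46 [521.8   2.6  46. ] infile [ -2.7 115.4]
(381, 101) [45.7 45.2]
(453, 101) [ 44.7 -29.2]
unbent [521.6   2.2] posts [586.  -59.4] [ 604.9 -137.1] axis [0.97166043 0.23638109]
```

Call:
play_rows(plan=[[14, 9, -20, 0, 0, 0.018, 1], [14, 9, -30, 0, 0, 0, 1], [0, 0, -35, 0, 0, 0, 1], [0, 0, -25, 0, 0, 0, 1], [0, 0, 0, 0, 0, 0, 1]])

```text
time_s: 2.02
eef_pos: [519.4, -7.7, 117.8]
ee_rot: [0.001, 0.993, 0.114, 0.003]
force: [-0.5, -0.1, -0.4]
grip_width: 0.999
```

```bash
python3 - <<'E'
from h import *
c=cap("wrist");cv2.imwrite('pics/w2.png',c['img'])
s=sense();print(s['eef_pos'],s['ee_rot'])
b=blobs(c,(0,130,80),(6,255,255))[1];print(b)
for z in (36,41,46): print(onz(c,b[0][1],z))
T=np.array([[.221,-.975,-.002,-122.571],[.93,.212,-.3,-419.613],[.293,.065,.954,-521.123],[0,0,0,1]])
u,_,v=np.linalg.svd(T[:3,:3]);T[:3,:3]=u@v
c0=dict(c);c0['world_to_cam']=T
print('tri',tri([(c,b[0][1]),(c0,(314.2,149.1))]))
E
```

```text
[520.26121647  -8.05259853 120.05231376] [0.00192595 0.99349034 0.11383075 0.00397526]
[(np.int32(453), [310.0, 202.0], [297, 193, 27, 18])]
[522.18061779   4.7876318   36.        ]
[523.79665229   4.91093437  41.        ]
[525.41268678   5.03423694  46.        ]
tri [521.34779747   4.83744672  33.48534151]
```

Call:
play_rows(plan=[[2, 12, -20, 0, 0, 0, 1], [0, 0, -30, 0, 0, 0, 1], [0, 0, -15, 0, 0, 0, 1], [0, 0, 0, 0, 0, 0, 1]])

```text
time_s: 2.4
eef_pos: [525.5, -0.9, 61.5]
ee_rot: [0.004, 0.994, 0.111, 0.01]
force: [-0.4, 0.0, -0.4]
grip_width: 1.003
```

```bash
python3 - <<'E'
from h import *
c=cap("wrist");cv2.imwrite('pics/w3.png',c['img'])
s=sense();print(s['eef_pos'],s['ee_rot'])
b=blobs(c,(0,130,80),(6,255,255))[1];print(b)
for z in (34,38,42): print(onz(c,b[0][1],z))
T=np.array([[.221,-.975,-.002,-122.571],[.93,.212,-.3,-419.613],[.293,.065,.954,-521.123],[0,0,0,1]])
u,_,v=np.linalg.svd(T[:3,:3]);T[:3,:3]=u@v
c0=dict(c);c0['world_to_cam']=T
print('tri',tri([(c,b[0][1]),(c0,(314.2,149.1))]), 'grasp px',proj(c,s['eef_pos']+[0,0,19.]))
E
```

```text
[526.22144204  -1.11993424  62.88147682] [0.00457803 0.99380358 0.1105368  0.01072875]
[(np.int32(721), [314.7, 241.9], [298, 229, 35, 24])]
[521.61707555   4.60513719  34.        ]
[523.4240874    4.90124271  38.        ]
[525.23109925   5.19734823  42.        ]
tri [521.39871252   4.76287676  33.63118938] grasp px [[326.57024939 278.73328405]]
```

View pics/w3.png

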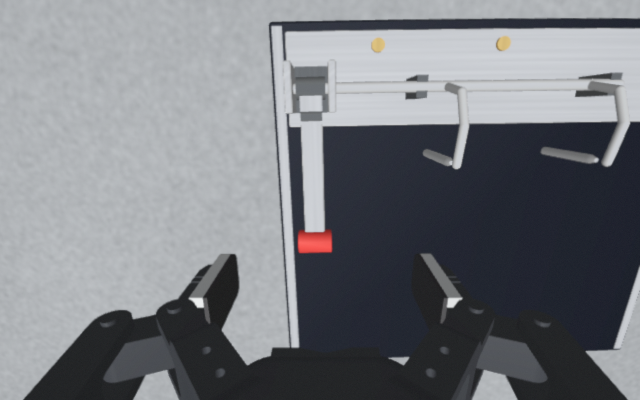

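The roll is at (315,242) and the jaw centre line at column 326. I need about 6 mm more in +y, and a small tilt correction.

```bash
cat >> h.py <<'E'
from scipy.spatial.transform import Rotation as Ro
def turn(yawdeg,s=None):
    """rotvec (world) from the measured pose to tool-down with tool x at yawdeg"""
    s=s or sense();q=s['ee_rot'];a=np.radians(yawdeg)/2
    D=Ro.from_quat([np.cos(a),np.sin(a),0,0]);C=Ro.from_quat([q[1],q[2],q[3],q[0]])
    return (D*C.inv()).as_rotvec().round(4)
def st(yaw):
    s=sense();print('t',s['time_s'],'pos',s['eef_pos'].round(2),'turn',turn(yaw,s),'F',s['force'].round(2),'g',round(s['grip_width'],3))
    return s
E
python3 -c "
from h import *
st(13.67)"
```

```text
t 2.45 pos [526.22  -1.12  62.88] turn [0.0065 0.0224 0.017 ] F [ 0.76 -0.65 -0.2 ] g 1.002
```

Call:
play_rows(plan=[[-3.5, 6, -20, 0.006, 0.022, 0.017, 1], [0, 0, -20, 0, 0, 0, 1], [0, 0, 0, 0, 0, 0, 1]])

```text
time_s: 2.7
eef_pos: [526.6, 2.3, 29.6]
ee_rot: [0.002, 0.993, 0.118, 0.005]
force: [0.1, 0.2, 0.1]
grip_width: 1.001
```

```bash
python3 - <<'E'
from h import *
s=st(13.67)
c=cap("wrist");s2=cap("scene")
b=blobs(c,(0,130,80),(6,255,255))[1];b2=blobs(s2,(0,130,80),(6,255,255))[1];print(b,b2[-2:])
for z in (34,38,42): print(onz(c,b[0][1],z))
E
```

```text
t 2.7 pos [526.57   2.26  29.62] turn [0.003  0.0111 0.002 ] F [0.12 0.23 0.08] g 1.001
[(np.int32(1047), [318.6, 270.7], [298, 256, 42, 28])] [(np.int32(423), [517.6, 18.5], [494, 3, 45, 33]), (np.int32(44), [325.9, 209.3], [322, 206, 9, 8])]
[521.52271406   4.6097541   34.        ]
[523.81874935   5.08568715  38.        ]
[526.11478465   5.56162019  42.        ]
```

Call:
play_rows(plan=[[-5, 2.5, -11, 0.003, 0.011, 0.002, 1], [0, 0, 0, 0, 0, 0, 1]])

```text
time_s: 2.97
eef_pos: [524.3, 4.0, 23.8]
ee_rot: [0.001, 0.993, 0.119, 0.004]
force: [-0.9, 0.5, -1.3]
grip_width: 0.998
```

```bash
python3 - <<'E'
from h import *
s=st(13.67)
c=cap("wrist");cv2.imwrite('pics/w4.png',c['img'])
b=blobs(c,(0,130,80),(6,255,255))[1];print(b)
for z in (34,38,42): print(onz(c,b[0][1],z))
E
```

```text
t 2.9667 pos [524.29   3.98  23.82] turn [0.0018 0.0084 0.0004] F [-0.92  0.45 -1.27] g 0.998
[(np.int32(1125), [322.9, 273.3], [302, 258, 43, 29])]
[521.67026167   4.59335496  34.        ]
[524.00780833   5.14188971  38.        ]
[526.34535499   5.69042447  42.        ]
```

Call:
play_rows(plan=[[-4, 1, -7, 0.002, 0.008, 0, 1], [0, 0, 0, 0, 0, 0, 1]])

```text
time_s: 3.18
eef_pos: [521.7, 4.6, 18.7]
ee_rot: [0.001, 0.993, 0.119, 0.002]
force: [-0.8, -0.6, 0.3]
grip_width: 0.998
```

Call:
play_rows(plan=[[0, 0, 0, 0, 0, 0, 0.2], [0, 0, 0, 0, 0, 0, 0.0], [0, 0, 0, 0, 0, 0, -0.2]], grip_force=20)

```text
time_s: 3.43
eef_pos: [521.8, 4.6, 19.0]
ee_rot: [0.001, 0.993, 0.119, 0.002]
force: [0.1, -0.3, -0.8]
grip_width: 0.605
```

```bash
python3 - <<'E'
from h import *
s=st(13.67)
c=cap("wrist");cv2.imwrite('pics/w5.png',c['img'])
b=blobs(c,(0,130,80),(6,255,255))[1];print(b)
E
```

```text
t 3.4333 pos [521.81   4.62  18.96] turn [0.0007 0.0046 0.0004] F [ 0.09 -0.27 -0.85] g 0.605
[(np.int32(1212), [325.3, 274.7], [303, 259, 45, 30])]
```

View pics/w5.png

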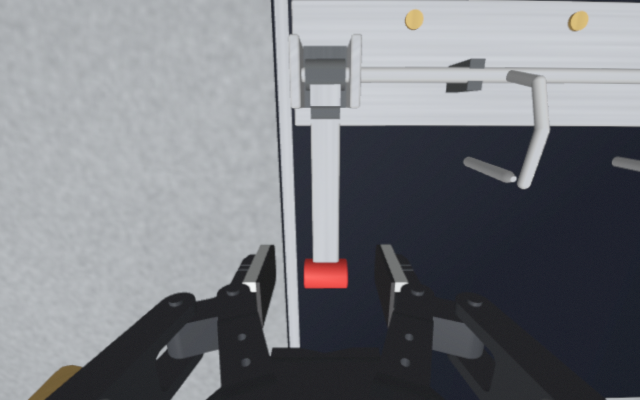

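The roll sits centred between the pads, at (326,274). Now I'll pinch it.

Call:
play_rows(plan=[[0, 0, 0, 0, 0, 0, -0.4], [0, 0, 0, 0, 0, 0, -0.6], [0, 0, 0, 0, 0, 0, -0.8], [0, 0, 0, 0, 0, 0, -1], [0, 0, 0, 0, 0, 0, -1]], grip_force=30)

```text
time_s: 3.9
eef_pos: [521.9, 4.5, 19.2]
ee_rot: [0.001, 0.993, 0.119, 0.002]
force: [-0.4, -0.2, 0.3]
grip_width: 0.223
```

Call:
play_rows(plan=[[0, 0, 0, 0, 0, 0, -1], [0, 0, 0, 0, 0, 0, -1]])

```text
time_s: 4.07
eef_pos: [521.9, 4.5, 19.1]
ee_rot: [0.001, 0.993, 0.119, 0.002]
force: [0.8, -1.3, 0.6]
grip_width: 0.224
```

Call:
play_rows(plan=[[0, 0, 1, 0, 0, 0, -1]])

```text
time_s: 4.15
eef_pos: [521.8, 4.6, 19.9]
ee_rot: [0.001, 0.993, 0.119, 0.002]
force: [1.2, -0.0, -5.3]
grip_width: 0.222
```

Call:
play_rows(plan=[[0, 0, 1, 0, 0, 0, -1]])

```text
time_s: 4.23
eef_pos: [521.9, 4.6, 20.8]
ee_rot: [0.001, 0.993, 0.119, 0.002]
force: [2.2, -0.4, -3.6]
grip_width: 0.227
```

Call:
play_rows(plan=[[0, 0, 1, 0, 0, 0, -1]])

```text
time_s: 4.32
eef_pos: [521.9, 4.6, 21.7]
ee_rot: [0.001, 0.993, 0.119, 0.002]
force: [1.4, 0.2, -1.9]
grip_width: 0.222
```

Call:
play_rows(plan=[[0, 0, 1, 0, 0, 0, -1]])

```text
time_s: 4.4
eef_pos: [522.0, 4.6, 22.8]
ee_rot: [0.001, 0.993, 0.119, 0.002]
force: [0.8, 0.0, -1.4]
grip_width: 0.226
```

Call:
play_rows(plan=[[0.4, 0.1, 4, 0, 0, 0, -1], [0.7, 0.2, 4, 0, 0, 0, -1], [0.9, 0.2, 4, 0, 0, 0, -1]])

```text
time_s: 4.65
eef_pos: [524.0, 5.0, 36.2]
ee_rot: [0.001, 0.993, 0.119, 0.002]
force: [-0.8, -1.1, 4.8]
grip_width: 0.225
```

Call:
play_rows(plan=[[2, 0.5, 5, 0, 0, 0, -1], [2.3, 0.5, 5, 0, 0, 0, -1], [2.6, 0.6, 5, 0, 0, 0, -1]])

```text
time_s: 4.9
eef_pos: [530.2, 6.5, 54.1]
ee_rot: [0.001, 0.993, 0.119, 0.001]
force: [-1.6, -0.2, 4.9]
grip_width: 0.22
```

Call:
play_rows(plan=[[3.4, 0.8, 4.7, 0, 0, 0, -1], [3.6, 0.9, 4.3, 0, 0, 0, -1], [3.6, 0.9, 4, 0, 0, 0, -1]])

```text
time_s: 5.15
eef_pos: [540.1, 9.0, 70.7]
ee_rot: [0.001, 0.993, 0.119, -0.001]
force: [-1.2, -1.4, 4.2]
grip_width: 0.225
```

Call:
play_rows(plan=[[3.5, 0.8, 2.8, 0, 0, 0, -1], [3.5, 0.8, 2.4, 0, 0, 0, -1], [3, 0.7, 2, 0, 0, 0, -1]])

```text
time_s: 5.4
eef_pos: [550.2, 11.3, 81.8]
ee_rot: [0.002, 0.993, 0.12, -0.001]
force: [-1.1, 0.5, 3.6]
grip_width: 0.225
```

Call:
play_rows(plan=[[0, 0, 0, 0, 0, 0, 1], [0, 0, 0, 0, 0, 0, 1], [0, 0, 0, 0, 0, 0, 1], [0, 0, 0, 0, 0, 0, 1], [0, 0, 10, 0, 0, 0, 1]])

```text
time_s: 5.82
eef_pos: [549.6, 11.7, 91.8]
ee_rot: [0.001, 0.993, 0.12, -0.002]
force: [-0.7, -0.9, -0.2]
grip_width: 0.917
```

Call:
play_rows(plan=[[0, 0, 30, 0, 0, 0, 1], [0, 0, 40, 0, 0, 0, 1], [0, 0, 40, 0, 0, 0, 1], [0, 0, 30, 0, 0, 0, 1], [0, 0, 0, 0, 0, 0, 1]])

```text
time_s: 6.23
eef_pos: [546.9, 12.1, 240.5]
ee_rot: [0.001, 0.993, 0.12, -0.003]
force: [0.2, 0.3, 1.3]
grip_width: 1.005
```

```bash
python3 - <<'E'
from h import *
s=st(13.67)
c=cap("wrist");cv2.imwrite('pics/w6.png',c['img'])
b=blobs(c,(0,130,80),(6,255,255))[1];print(b)
s2=cap("scene");b2=blobs(s2,(0,130,80),(6,255,255))[1];print(b2)
print(tri([(c,b[0][1]),(s2,b2[-1][1])]))
E
```

```text
t 6.2333 pos [546.86  12.06 240.5 ] turn [ 0.0021 -0.0064 -0.0011] F [0.22 0.3  1.31] g 1.005
[(np.int32(312), [326.4, 180.4], [316, 173, 22, 15])]
[(np.int32(2441), [209.6, 23.2], [178, 0, 61, 55]), (np.int32(216), [418.8, 4.0], [403, 0, 30, 12]), (np.int32(750), [493.5, 52.6], [471, 36, 43, 33]), (np.int32(54), [318.3, 205.8], [314, 202, 9, 9])]
[555.82448552  13.38995392 111.91981789]
```

View pics/w6.png

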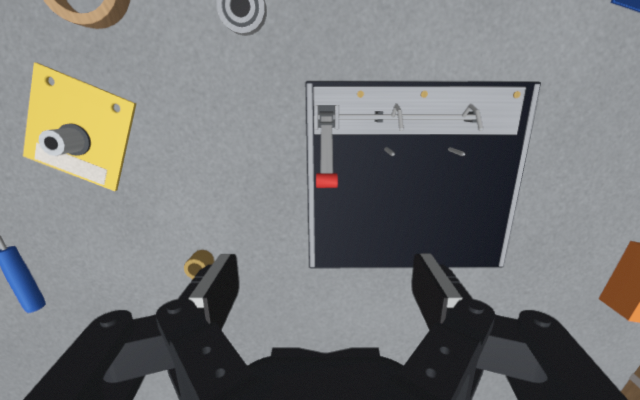

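The arches are open: they stand back at (398,115) and (473,117). The posts show as short segments near (389,151) and (456,152). Next I'll localise the posts and fit the file pose to them.

```bash
python3 - <<'E'
from h import *
c=cap("wrist");g=cv2.cvtColor(c['img'],cv2.COLOR_BGR2GRAY)
th=np.radians(13.67);R=np.array([[np.cos(th),-np.sin(th)],[np.sin(th),np.cos(th)]]);o=np.array([552,-108.5])
for y in(40,-40):
    f=R@[45,y]+o;P=[[*f,6],[*f,46]];print('pred',y,f.round(1),proj(c,P).round(1).tolist())
roi=g[137:175,330:510];m=(roi>70).astype(np.uint8);n,l,s,ce=cv2.connectedComponentsWithStats(m)
for i in range(1,n):
    if 10<s[i,4]<200:
        ys,xs=np.nonzero(l==i);q=np.c_[xs+330,ys+137]
        (cx,cy),(w,hh),a=cv2.minAreaRect(q.astype(np.float32));bx=cv2.boxPoints(((cx,cy),(w,hh),a));print(s[i,4],(cx,cy),(w,hh),a, bx.round(1).tolist())
cv2.imwrite('pics/z.png',np.hstack([cv2.resize(c['img'][140:166,370:475],None,fx=7,fy=7,interpolation=cv2.INTER_CUBIC)]))
# board corners & holes
ym,b=blobs(c,(20,60,80),(38,255,255),200);print(b)
cn=max(cv2.findContours(ym,cv2.RETR_EXTERNAL,cv2.CHAIN_APPROX_NONE)[0],key=cv2.contourArea)
W=np.array([onz(c,p[0],5.)[:2] for p in cn],np.float32);r=cv2.minAreaRect(W);print('board',r,cv2.boxPoints(r).round(1).tolist())
E
```

```text
pred 40 [586.3 -59. ] [[389.6, 149.0], [396.9, 154.6]]
pred -40 [ 605.2 -136.7] [[454.3, 149.2], [468.9, 154.8]]
163 (333.5, 155.5) (7.0, 37.0) 0.0 [[330.0, 174.0], [330.0, 137.0], [337.0, 137.0], [337.0, 174.0]]
53 (391.2439270019531, 149.69512939453125) (11.55685806274414, 4.52903938293457) 38.65980529785156 [[385.29998779296875, 147.89999389648438], [388.1000061035156, 144.3000030517578], [397.20001220703125, 151.5], [394.29998779296875, 155.10000610351562]]
78 (459.5500183105469, 149.85000610351562) (18.024980545043945, 4.427187919616699) 18.43494987487793 [[450.29998779296875, 149.10000610351562], [451.70001220703125, 144.89999389648438], [468.79998779296875, 150.60000610351562], [467.3999938964844, 154.8000030517578]]
[(np.int32(7492), [77.1, 117.4], [20, 59, 114, 131]), (np.int32(386), [195.9, 263.2], [183, 250, 30, 29])]
board ((519.9370727539062, 322.1632385253906), (122.83699798583984, 121.62249755859375), 80.67749786376953) [[450.0, 271.3999938964844], [570.0, 251.6999969482422], [589.9000244140625, 372.8999938964844], [469.8999938964844, 392.6000061035156]]
```

View pics/z.png

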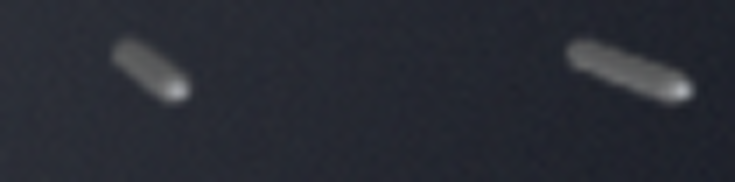

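The posts sit roughly 2 mm from my prediction, so I'll align relative to them in the wrist view once the board is held. Going to the board at about (507, 324.5).

Call:
play_rows(plan=[[-5, 39, 0, 0, 0, -0.1, 1], [-5, 39, 0, 0, 0, -0.1, 1], [-5, 39, 0, 0, 0, -0.1, 1], [-5, 39, 0, 0, 0, -0.1, 1], [-5, 39, 0, 0, 0, 0, 1]])

```text
time_s: 6.8
eef_pos: [516.3, 207.0, 225.0]
ee_rot: [-0.002, 0.995, -0.095, -0.016]
force: [1.0, -0.6, -0.1]
grip_width: 1.001
```

Call:
play_rows(plan=[[-5, 39, -10, 0, 0, 0, 1], [-5, 39, -10, 0, 0, 0, 1], [-5, 25, -30, 0, 0, 0, 1], [0, 0, -40, 0, 0, 0, 1], [0, 0, 0, 0, 0, 0, 1]])

```text
time_s: 7.22
eef_pos: [493.8, 319.1, 125.1]
ee_rot: [0.0, 0.996, -0.092, -0.021]
force: [-1.2, -0.4, -1.1]
grip_width: 1.0
```

```bash
cat > b.py <<'E'
from h import *
s=st(-9.3)
c=cap("wrist");cv2.imwrite('pics/w7.png',c['img'])
ym,b=blobs(c,(20,60,80),(38,255,255),200)
cn=max(cv2.findContours(ym,cv2.RETR_EXTERNAL,cv2.CHAIN_APPROX_NONE)[0],key=cv2.contourArea)
W=np.array([onz(c,p[0],5.)[:2] for p in cn],np.float32);r=cv2.minAreaRect(W);print('board',r,cv2.boxPoints(r).round(1).tolist())
n,l,ss,ce=cv2.connectedComponentsWithStats(255-ym)
H=[]
for i in range(1,n):
    if 20<ss[i,4]<900 and ss[i,2]<40: p=onz(c,ce[i],5.);H.append(p);print('hole?',ss[i,4],ce[i].round(1),p.round(1))
E
python3 b.py
```

```text
t 7.2167 pos [493.81 319.1  125.12] turn [-0.003  -0.0428  0.0224] F [-1.22 -0.4  -1.15] g 1.0
board ((519.4527587890625, 323.95745849609375), (120.6276626586914, 120.46686553955078), 80.53713989257812) [[450.1000061035156, 274.3999938964844], [569.0, 254.60000610351562], [588.7999877929688, 373.5], [470.0, 393.3999938964844]]
hole? 110 [360.1 106.8] [558.5 277.4   5. ]
hole? 111 [264.5 108.9] [571.4 355.4   5. ]
hole? 265 [524.7 283.2] [354.7 135.    5. ]
```

Call:
play_rows(plan=[[14, 6.6, -15, -0.003, -0.043, 0.02, 1], [0, 0, -30, 0, 0, 0, 1], [0, 0, 0, 0, 0, 0, 1]])

```text
time_s: 7.52
eef_pos: [511.9, 325.1, 87.4]
ee_rot: [-0.002, 0.997, -0.083, 0.005]
force: [-0.2, -0.8, -0.3]
grip_width: 1.008
```

```bash
python3 b.py
```

```text
t 7.5167 pos [511.95 325.08  87.42] turn [-0.003   0.0095  0.0039] F [-0.24 -0.75 -0.26] g 1.008
board ((519.8375244140625, 323.9413757324219), (120.48563385009766, 119.90841674804688), 80.57337188720703) [[450.79998779296875, 274.29998779296875], [569.0999755859375, 254.6999969482422], [588.7999877929688, 373.6000061035156], [470.6000061035156, 393.20001220703125]]
hole? 126 [272.5 140. ] [571.5 355.3   5. ]
hole? 130 [379.  139.9] [558.5 277.5   5. ]
```

Call:
play_rows(plan=[[-4, 1, -30, -0.003, 0.01, 0.003, 1], [0, 0, -30, 0, 0, 0, 1], [0, 0, 0, 0, 0, 0, 1]])

```text
time_s: 7.82
eef_pos: [514.6, 326.4, 39.3]
ee_rot: [-0.004, 0.997, -0.083, 0.008]
force: [-0.9, -1.0, -1.5]
grip_width: 1.002
```

```bash
python3 b.py
```

```text
t 7.8167 pos [514.57 326.39  39.31] turn [-0.0064  0.0156  0.0042] F [-0.86 -0.96 -1.54] g 1.002
board ((519.7571411132812, 324.138916015625), (120.53080749511719, 120.15326690673828), 80.7457504272461) [[450.79998779296875, 274.29998779296875], [569.4000244140625, 255.0], [588.7000122070312, 374.0], [470.20001220703125, 393.29998779296875]]
hole? 197 [262.1 152.4] [571.6 355.2   5. ]
hole? 204 [395.2 152.3] [558.7 277.7   5. ]
```

View pics/w7.png

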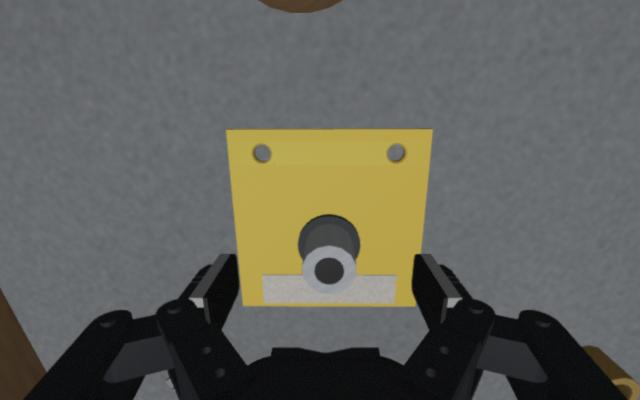

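The bush is centred between the fingers at (329,268), and the holes are at (262,152) and (396,152). Next I lower and correct the x drift.

Call:
play_rows(plan=[[-8, -0.6, -14, -0.006, 0.016, 0.004, 1], [-1, 0, -8, 0, 0, 0, 1], [0, 0, 0, 0, 0, 0, 1]])

```text
time_s: 8.12
eef_pos: [509.8, 326.8, 26.4]
ee_rot: [-0.003, 0.997, -0.082, 0.005]
force: [0.2, -0.4, 0.0]
grip_width: 0.995
```

```bash
python3 b.py
```

```text
t 8.1167 pos [509.84 326.85  26.42] turn [-0.005   0.0111  0.0012] F [ 0.23 -0.44  0.  ] g 0.995
board ((519.491943359375, 324.142578125), (120.23298645019531, 120.00890350341797), 80.6015625) [[450.5, 274.6000061035156], [568.9000244140625, 255.0], [588.5, 373.70001220703125], [470.1000061035156, 393.29998779296875]]
hole? 232 [256.3 146.9] [571.5 355.1   5. ]
hole? 232 [400.6 147. ] [558.7 277.7   5. ]
hole? 31 [634.8 398. ] [349.2 123.9   5. ]
```

Call:
play_rows(plan=[[-4, -1.5, -14, -0.005, 0.012, 0.001, 1], [0, 0, 0, 0, 0, 0, 1], [0, 0, 0, 0, 0, 0, 1]])

```text
time_s: 8.42
eef_pos: [506.6, 325.7, 13.7]
ee_rot: [-0.0, 0.997, -0.081, 0.001]
force: [-0.4, -0.2, 0.4]
grip_width: 1.004
```

```bash
python3 -c "
from h import *
st(-9.3)"
```

```text
t 8.4167 pos [506.63 325.72  13.75] turn [-0.0008  0.0013 -0.0001] F [-0.4  -0.16  0.4 ] g 1.004
```

Level and centred within about 1 mm. Closing the fingers now.

Call:
play_rows(plan=[[1, 0, 0, 0, 0, 0, 0.3], [0, 0, 0, 0, 0, 0, 0], [0, 0, 0, 0, 0, 0, -1], [0, 0, 0, 0, 0, 0, -1], [0, 0, 0, 0, 0, 0, -1]], grip_force=60)

```text
time_s: 8.83
eef_pos: [508.1, 325.9, 14.4]
ee_rot: [-0.001, 0.997, -0.081, 0.001]
force: [1.3, 1.2, -0.9]
grip_width: 0.332
```

Call:
play_rows(plan=[[0, 0, 0, 0, 0, 0, -1], [0, 0, 0, 0, 0, 0, -1], [0, 0, 15, 0, 0, 0, -1], [0, 0, 25, 0, 0, 0, -1], [0, 0, 0, 0, 0, 0, -1]])

```text
time_s: 9.25
eef_pos: [506.8, 325.4, 53.7]
ee_rot: [0.0, 0.997, -0.081, -0.001]
force: [0.5, 0.5, 0.0]
grip_width: 0.329
```

```bash
python3 b.py
```

```text
t 9.25 pos [506.76 325.36  53.72] turn [ 0.0005 -0.0024 -0.0001] F [0.53 0.52 0.04] g 0.329
board ((512.9722290039062, 324.5675048828125), (151.19911193847656, 127.8076171875), 80.36074829101562) [[437.29998779296875, 260.70001220703125], [563.2999877929688, 239.3000030517578], [588.5999755859375, 388.3999938964844], [462.6000061035156, 409.79998779296875]]
hole? 273 [247.5 146. ] [567.  365.4   5. ]
hole? 269 [403.3 146.5] [550.7 268.4   5. ]
hole? 423 [592.9 365.6] [345.5 127.4   5. ]
```

Call:
play_rows(plan=[[0, 0, 38, 0, 0, 0, -1], [0, 0, 38, 0, 0, 0, -1], [0, 0, 38, 0, 0, 0, -1], [0, -20, 25, 0, 0, 0.05, -1], [3, -35, 0, 0, 0, 0.08, -1]])

```text
time_s: 9.72
eef_pos: [503.5, 271.0, 186.3]
ee_rot: [0.005, 1.0, -0.012, -0.009]
force: [1.2, -0.1, -1.9]
grip_width: 0.332
```

Call:
play_rows(plan=[[3, -38, 0, 0, 0, 0.08, -1], [3, -38, 0, 0, 0, 0.08, -1], [3, -38, 0, 0, 0, 0.08, -1], [3, -38, 0, 0, 0, 0.03, -1], [3, -38, 0, 0, 0, 0, -1]])

```text
time_s: 10.13
eef_pos: [516.1, 75.0, 181.6]
ee_rot: [0.006, 0.991, 0.134, -0.01]
force: [0.5, -0.1, -3.1]
grip_width: 0.33
```

```bash
python3 -c "
from h import *
st(13.67)"
```

```text
t 10.1333 pos [516.07  74.99 181.65] turn [ 0.0138 -0.0187 -0.0308] F [ 0.52 -0.08 -3.07] g 0.33
```

Call:
play_rows(plan=[[5, -38, 0, 0.014, -0.019, -0.03, -1], [5, -38, 0, 0, 0, 0, -1], [5, -38, 0, 0, 0, 0, -1], [5, -38, 0, 0, 0, 0, -1], [3, -10, 0, 0, 0, 0, -1]])

```text
time_s: 10.55
eef_pos: [536.1, -99.0, 174.5]
ee_rot: [-0.002, 0.993, 0.117, -0.004]
force: [0.4, 0.0, -2.2]
grip_width: 0.33
```

```bash
python3 -c "
from h import *
st(13.67)"
```

```text
t 10.55 pos [536.15 -98.95 174.49] turn [-0.0023 -0.0078  0.0041] F [ 0.38  0.05 -2.24] g 0.33
```

Call:
play_rows(plan=[[-17, -11, -10, -0.002, -0.008, 0.004, -1], [-17, -10, -30, 0, 0, 0, -1], [0, 0, -35, 0, 0, 0, -1], [0, 0, -20, 0, 0, 0, -1], [0, 0, 0, 0, 0, 0, -1]])

```text
time_s: 10.97
eef_pos: [499.0, -123.5, 71.3]
ee_rot: [-0.001, 0.993, 0.116, -0.001]
force: [-0.5, 0.7, -3.0]
grip_width: 0.333
```

```bash
python3 - <<'E'
from h import *
s=st(13.67);c=cap("wrist");cv2.imwrite('pics/w8.png',c['img'])
th=np.radians(13.67);R=np.array([[np.cos(th),-np.sin(th)],[np.sin(th),np.cos(th)]])
for y in(40,-40):
    f=R@[45,y]+[554,-107];print(proj(c,[[*f,6],[*f,46]]).round(1).tolist())
ym,b=blobs(c,(20,60,80),(38,255,255),200)
n,l,ss,ce=cv2.connectedComponentsWithStats(255-ym)
for i in range(1,n):
    if 20<ss[i,4]<900 and ss[i,2]<40: p=onz(c,ce[i],s['eef_pos'][2]-14.4+5);print('hole?',ss[i,4],ce[i].round(1),p.round(1))
E
```

```text
t 10.9667 pos [ 499.01 -123.53   71.29] turn [-0.0019 -0.0027  0.0061] F [-0.48  0.74 -2.98] g 0.333
[[256.6, 65.0], [239.3, 55.4]]
[[382.5, 64.0], [396.6, 54.1]]
hole? 246 [247.1 146.4] [546.5 -72.1  61.9]
hole? 247 [403.1 146.7] [ 564.3 -148.2   61.9]
```

View pics/w8.png

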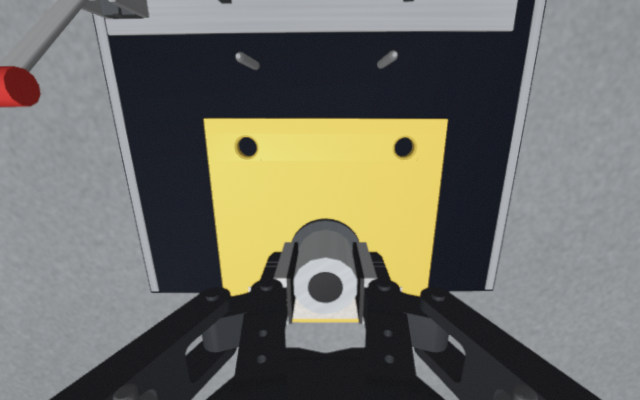

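The view shows the posts at about (247,61) and (387,60), and the held board's holes at (247,147) and (403,147). I'll measure the posts in this same view.

```bash
python3 - <<'E'
from h import *
s=st(13.67);c=cap("wrist");g=cv2.cvtColor(c['img'],cv2.COLOR_BGR2GRAY)
th=np.radians(13.67);R=np.array([[np.cos(th),-np.sin(th)],[np.sin(th),np.cos(th)]])
m=(g[42:80,220:420]>65).astype(np.uint8);n,l,ss,ce=cv2.connectedComponentsWithStats(m)
F=[];Tp=[]
for i in range(1,n):
    if 30<ss[i,4]<500:
        ys,xs=np.nonzero(l==i);q=np.c_[xs+220,ys+42].astype(float);cen=q.mean(0)
        u,sv,v=np.linalg.svd(q-cen,full_matrices=False);d=v[0]*np.sign(v[0][1]);e=(q-cen)@d;w=((q-cen)@v[1]).ptp() if hasattr(np.ndarray,'ptp') else np.ptp((q-cen)@v[1])
        foot=cen+d*(e.max()-w*.35);top=cen+d*(e.min()+w*.3)
        F.append(onz(c,foot,6)[:2]);Tp.append(onz(c,top,46)[:2]);print(ss[i,4],cen,w,'foot',foot.round(1),F[-1].round(1),'top',top.round(1),Tp[-1].round(1))
P=np.array(F+Tp);print('mid foot',np.mean(F,0),'mid top',np.mean(Tp,0),'sp',np.linalg.norm(F[0]-F[1]),np.linalg.norm(Tp[0]-Tp[1]))
for A in(F,Tp): d=(A[0]-A[1])*np.sign(A[0][1]-A[1][1]);print('yaw',np.degrees(np.arctan2(-d[0],d[1])))
hz=np.array([[247.1,146.4],[403.1,146.7]])
for z in (57,59.4,62):
    H=np.array([onz(c,p,z)[:2] for p in hz]);d=H[0]-H[1];print('hole mid',z,H.mean(0),'yaw',np.degrees(np.arctan2(-d[0],d[1])))
    for A in(F,Tp): print('  move',(np.mean(A,0)-H.mean(0)).round(1),'in file',(R.T@(np.mean(A,0)-H.mean(0))).round(1))
E
```

```text
t 11.0167 pos [ 499.7  -123.64   72.88] turn [-0.0013 -0.0013  0.0059] F [-0.68  0.77 -2.71] g 0.332Traceback (most recent call last):
  File "<stdin>", line 9, in <module>
AttributeError: `ptp` was removed from the ndarray class in NumPy 2.0. Use np.ptp(arr, ...) instead.
```

```bash
cat > p.py <<'E'
from h import *
s=st(13.67);c=cap("wrist");g=cv2.cvtColor(c['img'],cv2.COLOR_BGR2GRAY)
th=np.radians(13.67);R=np.array([[np.cos(th),-np.sin(th)],[np.sin(th),np.cos(th)]])
m=(g[42:80,220:420]>65).astype(np.uint8);n,l,ss,ce=cv2.connectedComponentsWithStats(m)
F=[];Tp=[]
for i in range(1,n):
    if 30<ss[i,4]<500:
        ys,xs=np.nonzero(l==i);q=np.c_[xs+220,ys+42].astype(float);cen=q.mean(0)
        u,sv,v=np.linalg.svd(q-cen,full_matrices=False);d=v[0]*np.sign(v[0][1]);e=(q-cen)@d;w=np.ptp((q-cen)@v[1])
        foot=cen+d*(e.max()-w*.35);top=cen+d*(e.min()+w*.3)
        F.append(onz(c,foot,6)[:2]);Tp.append(onz(c,top,46)[:2]);print(ss[i,4],cen,w,'foot',foot.round(1),F[-1].round(1),'top',top.round(1),Tp[-1].round(1))
print('sp',np.linalg.norm(F[0]-F[1]),np.linalg.norm(Tp[0]-Tp[1]))
for A in(F,Tp): d=(A[0]-A[1])*np.sign(A[0][1]-A[1][1]);print('mid',np.mean(A,0),'yaw',np.degrees(np.arctan2(-d[0],d[1])))
ym,b=blobs(c,(20,60,80),(38,255,255),200)
n,l,ss,ce=cv2.connectedComponentsWithStats(255-ym)
hz=[ce[i] for i in range(1,n) if 100<ss[i,4]<500 and ss[i,2]<40];hz.sort(key=lambda p:p[0]);print(hz)
for dz in (0,5):
    z=s['eef_pos'][2]-14.4+dz
    H=np.array([onz(c,p,z)[:2] for p in hz]);d=H[0]-H[1];print('hole mid',z,H.mean(0),'yaw',np.degrees(np.arctan2(-d[0],d[1])))
    for A in(F,Tp): print('  move',(np.mean(A,0)-H.mean(0)).round(1),'in file',(R.T@(np.mean(A,0)-H.mean(0))).round(1))
E
python3 p.py
```

```text
t 11.0667 pos [ 501.03 -124.08   74.87] turn [0.0005 0.0022 0.0054] F [ 0.32 -0.08 -1.09] g 0.328
213 [246.53051643  65.03286385] 9.4869687724568 foot [255.   69.6] [587.9 -56.7] top [238.4  60.6] [588.1 -56.8]
188 [383.7606383   63.98404255] 9.244796085929686 foot [377.2  68.8] [ 606.6 -133.9] top [390.4  59.1] [ 607.1 -134. ]
sp 79.47179527215954 79.50359201301654
mid [597.24333222 -95.31698085] yaw 13.626687459992711
mid [597.57453912 -95.43448047] yaw 13.805094457348927
[array([247.10526316, 146.32793522]), array([403.13821138, 146.65447154])]
hole mid 60.46789740315652 [ 556.85519449 -110.87108959] yaw 13.181093617339446
  move [40.4 15.6] in file [42.9  5.6]
  move [40.7 15.4] in file [43.2  5.4]
hole mid 65.46789740315651 [ 557.48811907 -110.71259169] yaw 13.181093617339418
  move [39.8 15.4] in file [42.3  5.6]
  move [40.1 15.3] in file [42.6  5.4]
```

Call:
play_rows(plan=[[16, 6, 0, 0, 0.002, 0.009, -1], [16, 6, 0, 0, 0, 0, -1], [8, 3, 0, 0, 0, 0, -1], [0, 0, 0, 0, 0, 0, -1]])

```text
time_s: 11.45
eef_pos: [546.9, -108.8, 82.7]
ee_rot: [0.004, 0.993, 0.122, 0.006]
force: [-0.9, -0.3, -2.0]
grip_width: 0.329
```

```bash
python3 -c "
from h import *
st(13.85)"
```

```text
t 11.45 pos [ 546.9  -108.85   82.65] turn [ 0.0059  0.0125 -0.0023] F [-0.89 -0.33 -2.03] g 0.329
```

Call:
play_rows(plan=[[-5.5, 0, -10, 0.006, 0.012, -0.002, -1], [0, 0, 0, 0, 0, 0, -1], [0, 0, 0, 0, 0, 0, -1]])

```text
time_s: 11.7
eef_pos: [541.6, -108.8, 74.3]
ee_rot: [0.001, 0.993, 0.121, 0.002]
force: [-0.8, -0.6, -1.9]
grip_width: 0.33
```

```bash
python3 -c "
from h import *
st(13.85)"
```

```text
t 11.7 pos [ 541.59 -108.78   74.28] turn [ 0.0012  0.0032 -0.0017] F [-0.76 -0.65 -1.9 ] g 0.33
```

Call:
play_rows(plan=[[-0.4, 0, -5, 0.001, 0.003, -0.002, -1], [-0.3, 0, -5, 0, 0, 0, -1], [0, 0, 0, 0, 0, 0, -1]])

```text
time_s: 11.95
eef_pos: [539.9, -109.2, 63.7]
ee_rot: [0.0, 0.993, 0.12, -0.0]
force: [0.2, 0.1, -2.4]
grip_width: 0.328
```

```bash
python3 - <<'E'
from h import *
st(13.85)
c=cap('wrist');ym,b=blobs(c,(20,60,80),(38,255,255),200)
n,l,ss,ce=cv2.connectedComponentsWithStats(255-ym)
g=cv2.cvtColor(c['img'],cv2.COLOR_BGR2GRAY)
cr=[]
for i in range(1,n):
    if 100<ss[i,4]<500 and ss[i,2]<40:
        x,y=ce[i].round().astype(int);mm=(l==i)&(g>70);ys,xs=np.nonzero(mm);print(ce[i].round(1),ss[i],'bright',mm.sum(),xs.mean() if len(xs) else 0,ys.mean() if len(ys) else 0)
        cr.append(cv2.resize(c['img'][y-25:y+25,x-25:x+25],None,fx=7,fy=7,interpolation=cv2.INTER_CUBIC))
cv2.imwrite('pics/holes.png',np.hstack(cr))
E
```

```text
t 11.95 pos [ 539.87 -109.24   63.71] turn [ 0.0001 -0.0004  0.0014] F [ 0.25  0.08 -2.38] g 0.328
[247.1 146.4] [239 138  17  18 246] bright 45 250.51111111111112 141.86666666666667
[403.1 146.7] [395 138  17  18 248] bright 47 400.1914893617021 141.95744680851064
```

View pics/holes.png

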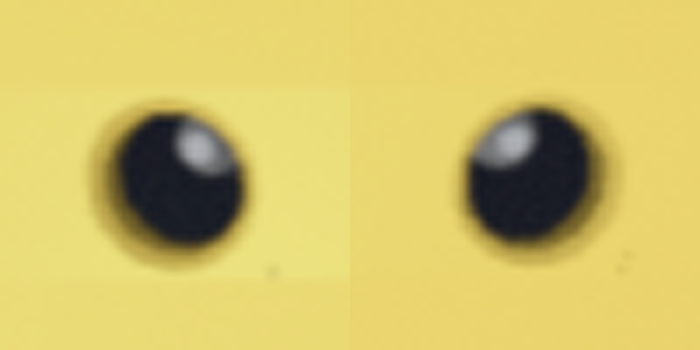

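Both post tips show symmetrically inside the holes. After allowing for parallax the board needs about 1.3 mm more along file +x, which matches the planned target (541.1, -108.9).

Call:
play_rows(plan=[[1.4, 0.4, 0, 0, 0, 0, -1], [0, 0, 0, 0, 0, 0, -1]])

```text
time_s: 12.17
eef_pos: [541.5, -109.1, 64.0]
ee_rot: [0.0, 0.993, 0.12, -0.0]
force: [0.4, -0.8, -1.6]
grip_width: 0.328
```

Call:
play_rows(plan=[[0, 0, -4, 0, 0, 0, -1], [0, 0, -4, 0, 0, 0, -1], [0, 0, 0, 0, 0, 0, -1]])

```text
time_s: 12.42
eef_pos: [541.7, -109.2, 55.6]
ee_rot: [0.0, 0.993, 0.12, 0.0]
force: [0.2, -0.2, -2.4]
grip_width: 0.332
```

```bash
python3 -c "
from h import *
st(13.85)"
```

```text
t 12.4167 pos [ 541.72 -109.16   55.58] turn [0.0005 0.0006 0.0018] F [ 0.16 -0.2  -2.43] g 0.332
```

The board is on the posts with no contact force. Continuing down.

Call:
play_rows(plan=[[-0.5, 0, -6, 0, 0, 0.001, -1], [0, 0, -6, 0, 0, 0, -1], [0, 0, 0, 0, 0, 0, -1]])

```text
time_s: 12.67
eef_pos: [541.1, -109.1, 42.1]
ee_rot: [0.0, 0.993, 0.12, 0.0]
force: [-0.2, -0.2, -1.7]
grip_width: 0.331
```

Call:
play_rows(plan=[[-0.3, 0, -6, 0, 0, 0, -1], [0, 0, -5, 0, 0, 0, -1], [0, 0, 0, 0, 0, 0, -1]])

```text
time_s: 12.92
eef_pos: [540.5, -109.0, 29.6]
ee_rot: [0.0, 0.993, 0.12, -0.0]
force: [0.3, 0.2, -2.0]
grip_width: 0.327
```

```bash
python3 -c "
from h import *
st(13.85)"
```

```text
t 12.9167 pos [ 540.55 -108.98   29.57] turn [ 0.0002 -0.0002  0.0005] F [ 0.34  0.21 -1.99] g 0.327
```

Call:
play_rows(plan=[[0.6, 0, -5, 0, 0, 0, -1], [0, 0, -2, 0, 0, 0, -1], [0, 0, 0, 0, 0, 0, -1]])

```text
time_s: 13.17
eef_pos: [541.2, -109.0, 21.6]
ee_rot: [-0.0, 0.993, 0.12, -0.0]
force: [-0.7, 0.2, -1.4]
grip_width: 0.333
```

Call:
play_rows(plan=[[0, 0, -1, 0, 0, 0, -1], [0, 0, 0, 0, 0, 0, -1]])

```text
time_s: 13.33
eef_pos: [541.3, -109.0, 20.5]
ee_rot: [0.0, 0.993, 0.12, -0.0]
force: [0.4, -0.7, -1.0]
grip_width: 0.327
```

Nearly seated. Releasing and retreating straight up.

Call:
play_rows(plan=[[0, 0, -0.3, 0, 0, 0, -1], [0, 0, 0, 0, 0, 0, -0.3], [0, 0, 0, 0, 0, 0, 0.3], [0, 0, 0, 0, 0, 0, 1], [0, 0, 0, 0, 0, 0, 1]])

```text
time_s: 13.75
eef_pos: [542.1, -109.4, 21.4]
ee_rot: [0.001, 0.993, 0.12, 0.001]
force: [0.2, -0.3, 0.4]
grip_width: 0.763
```

Call:
play_rows(plan=[[0, 0, 0, 0, 0, 0, 1], [0, 0, 0, 0, 0, 0, 1], [0, 0, 10, 0, 0, 0, 1], [-3, 0, 30, 0, 0, 0, 1], [0, 0, 38, 0, 0, 0, 1]])

```text
time_s: 14.17
eef_pos: [535.6, -108.0, 96.6]
ee_rot: [-0.003, 0.993, 0.12, -0.004]
force: [0.1, -0.6, 0.2]
grip_width: 1.002
```

Call:
play_rows(plan=[[0, 0, 38, 0, 0, 0, 1], [0, 0, 38, 0, 0, 0, 1], [0, 0, 38, 0, 0, 0, 1], [0, 0, 0, 0, 0, 0, 1]])

```text
time_s: 14.5
eef_pos: [535.8, -108.0, 225.6]
ee_rot: [0.0, 0.993, 0.12, 0.0]
force: [0.9, -0.2, 0.5]
grip_width: 1.001
```

```bash
python3 - <<'E'
from h import *
st(13.67);c=cap('wrist');cv2.imwrite('pics/w10.png',c['img']);t=cap('scene')
b=blobs(c,(0,130,80),(6,255,255))[1];b2=blobs(t,(0,130,80),(6,255,255))[1];print(b,b2)
print('roll',tri([(c,b[0][1]),(t,b2[-1][1])]))
ym,_=blobs(c,(20,60,80),(38,255,255),200)
cn=max(cv2.findContours(ym,cv2.RETR_EXTERNAL,cv2.CHAIN_APPROX_NONE)[0],key=cv2.contourArea)
W=np.array([onz(c,p[0],11.)[:2] for p in cn],np.float32);r=cv2.minAreaRect(W);print('board',r)
th=np.radians(13.67);u=np.array([np.cos(th),np.sin(th)]);print('expected centre',np.array([597.4,-95.4])-46*u)
E
```

```text
t 14.5 pos [ 535.83 -108.03  225.58] turn [ 0.0005  0.0007 -0.0025] F [ 0.89 -0.16  0.54] g 1.001
[(np.int32(389), [197.3, 142.0], [184, 135, 28, 15])] [(np.int32(2440), [209.6, 23.2], [178, 0, 61, 55]), (np.int32(125), [473.0, 47.6], [466, 37, 16, 21]), (np.int32(51), [318.5, 205.9], [314, 202, 9, 9])]
roll [553.95220601  11.00914537 105.47994804]
board ((552.9829711914062, -106.08372497558594), (121.18659210205078, 122.2219467163086), 13.60699462890625)
expected centre [ 552.70304223 -106.27115294]
```

View pics/w10.png

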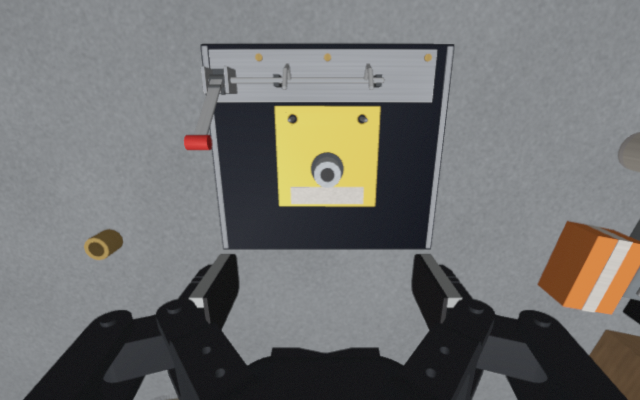

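The board sits flat at (327,160) with post tips in both holes. Its measured centre is within about 0.3 mm of the expected one. The arches are still open and the roll is at (197,142). Going back to the roll.

Call:
play_rows(plan=[[6, 35, 0, 0, 0, -0.002, 1], [6, 35, 0, 0, 0, 0, 1], [6, 35, -10, 0, 0, 0, 1], [2, 10, -20, 0, 0, 0, 1], [0, 0, 0, 0, 0, 0, 1]])

```text
time_s: 15.02
eef_pos: [551.4, 11.4, 182.9]
ee_rot: [-0.004, 0.993, 0.117, -0.008]
force: [-0.4, -0.2, -0.9]
grip_width: 1.002
```

```bash
cat > l.py <<'E'
from h import *
s=st(13.67);c=cap('wrist')
b=blobs(c,(0,130,80),(6,255,255))[1];print(b)
for z in(100,105,110): print(z,onz(c,b[0][1],z).round(1))
E
python3 l.py
```

```text
t 15.0167 pos [551.4   11.35 182.91] turn [-0.0051 -0.0169  0.0044] F [-0.42 -0.21 -0.89] g 1.002
[(np.int32(459), [325.7, 202.8], [313, 194, 27, 18])]
100 [554.1  12.3 100. ]
105 [555.8  12.6 105. ]
110 [557.5  13.  110. ]
```

Call:
play_rows(plan=[[4, 1, -35, -0.005, -0.017, 0.004, 1], [0, 0, -35, 0, 0, 0, 1], [0, 0, 0, 0, 0, 0, 1]])

```text
time_s: 15.32
eef_pos: [556.6, 8.9, 115.0]
ee_rot: [0.001, 0.993, 0.118, 0.003]
force: [-1.0, 0.1, -1.5]
grip_width: 0.998
```

```bash
python3 l.py
```

```text
t 15.3167 pos [556.64   8.87 114.99] turn [0.002  0.006  0.0015] F [-1.    0.14 -1.55] g 0.998
[(np.int32(846), [318.4, 248.6], [301, 237, 36, 25])]
100 [554.4  12.3 100. ]
105 [556.9  12.8 105. ]
110 [559.3  13.3 110. ]
```

Call:
play_rows(plan=[[-2, 3.8, -15, 0.002, 0.006, 0.001, 1], [-1, 0, -11, 0, 0, 0, 1], [0, 0, 0, 0, 0, 0, 1]])

```text
time_s: 15.62
eef_pos: [557.5, 9.4, 97.3]
ee_rot: [0.002, 0.993, 0.117, 0.005]
force: [-1.1, -0.2, -0.7]
grip_width: 1.001
```

```bash
python3 l.py
```

```text
t 15.6167 pos [557.47   9.36  97.33] turn [0.0023 0.0104 0.0035] F [-1.09 -0.16 -0.71] g 1.001
[(np.int32(1019), [318.3, 265.5], [299, 252, 40, 28])]
100 [554.4  12.3 100. ]
105 [557.2  12.9 105. ]
110 [559.9  13.5 110. ]
```

Call:
play_rows(plan=[[-4, 5, -13, 0.002, 0.01, 0.003, 1], [0, 0, 0, 0, 0, 0, 1]])

```text
time_s: 15.83
eef_pos: [555.0, 13.7, 87.2]
ee_rot: [0.001, 0.993, 0.118, 0.003]
force: [-0.7, -0.2, -0.6]
grip_width: 1.0
```

```bash
python3 l.py
```

```text
t 15.8333 pos [555.02  13.69  87.23] turn [0.0013 0.0053 0.0013] F [-0.65 -0.22 -0.65] g 1.0
[(np.int32(1179), [327.6, 273.4], [307, 259, 43, 29])]
100 [554.4  12.4 100. ]
105 [557.3  13.1 105. ]
110 [560.3  13.9 110. ]
```

Call:
play_rows(plan=[[0.3, -0.9, -3, 0.001, 0.005, 0.001, 0.6], [0, 0, 0, 0, 0, 0, 0.2], [0, 0, 0, 0, 0, 0, -0.2], [0, 0, 0, 0, 0, 0, -0.5], [0, 0, 0, 0, 0, 0, -0.8]], grip_force=40)

```text
time_s: 16.3
eef_pos: [557.5, 12.1, 87.1]
ee_rot: [0.001, 0.993, 0.119, 0.003]
force: [-0.8, -0.5, -0.2]
grip_width: 0.298
```

Call:
play_rows(plan=[[0, 0, 0, 0, 0, 0, -1], [0, 0, 0, 0, 0, 0, -1], [0, 0, 0, 0, 0, 0, -1], [0, 0, 0, 0, 0, 0, -1]])

```text
time_s: 16.63
eef_pos: [557.3, 12.7, 87.4]
ee_rot: [0.001, 0.993, 0.119, 0.003]
force: [-0.4, -0.2, 0.4]
grip_width: 0.222
```

Pinched. Closing along the arc now, checking force after each short call.

Call:
play_rows(plan=[[-3.5, -0.9, -2.7, 0, 0.002, 0, -1], [-3.3, -0.8, -2.9, 0, 0, 0, -1]])

```text
time_s: 16.8
eef_pos: [552.1, 11.2, 82.7]
ee_rot: [0.001, 0.993, 0.119, 0.004]
force: [3.7, 3.3, 2.5]
grip_width: 0.222
```

Call:
play_rows(plan=[[-3.2, -0.8, -3.1, 0, 0, 0, -1], [-3, -0.7, -3.2, 0, 0, 0, -1]])

```text
time_s: 16.97
eef_pos: [546.5, 9.8, 76.7]
ee_rot: [0.001, 0.993, 0.119, 0.006]
force: [4.5, 3.3, 2.2]
grip_width: 0.22
```

Call:
play_rows(plan=[[-3.5, -0.9, -3.5, 0, 0.006, 0, -1], [-3.3, -0.8, -3.8, 0, 0, 0, -1]])

```text
time_s: 17.13
eef_pos: [541.1, 8.3, 69.7]
ee_rot: [0.001, 0.993, 0.119, 0.007]
force: [7.5, 5.6, 1.9]
grip_width: 0.222
```

Call:
play_rows(plan=[[-3, -0.7, -4, 0, 0, 0, -1], [-2.6, -0.6, -4, 0, 0, 0, -1]])

```text
time_s: 17.3
eef_pos: [536.6, 7.3, 62.3]
ee_rot: [0.001, 0.993, 0.119, 0.009]
force: [3.3, 4.8, 4.8]
grip_width: 0.22
```

Call:
play_rows(plan=[[-3.2, -0.6, -4, 0, 0.006, 0, -1], [-2.6, -0.5, -4, 0, 0.006, 0, -1]])

```text
time_s: 17.47
eef_pos: [533.0, 6.4, 55.2]
ee_rot: [0.0, 0.993, 0.118, 0.008]
force: [5.9, 5.6, 3.2]
grip_width: 0.224
```

Call:
play_rows(plan=[[-2.3, -0.5, -4.2, 0, 0.004, 0, -1], [-1.8, -0.4, -4.2, 0, 0, 0, -1]])

```text
time_s: 17.63
eef_pos: [530.2, 5.6, 47.8]
ee_rot: [0.001, 0.993, 0.118, 0.008]
force: [2.5, 4.9, 7.8]
grip_width: 0.226
```

Call:
play_rows(plan=[[-1.8, -0.4, -4, 0, 0.006, 0, -1], [-1.5, -0.3, -4, 0, 0, 0, -1]])

```text
time_s: 17.8
eef_pos: [528.0, 5.1, 40.8]
ee_rot: [0.0, 0.993, 0.118, 0.008]
force: [2.5, 4.2, 7.0]
grip_width: 0.22
```

Call:
play_rows(plan=[[-1.2, -0.3, -3, 0, 0.003, 0, -1]])

```text
time_s: 17.88
eef_pos: [527.4, 4.9, 38.2]
ee_rot: [0.0, 0.993, 0.118, 0.008]
force: [3.3, 5.6, 6.1]
grip_width: 0.226
```

Call:
play_rows(plan=[[-0.9, -0.2, -3, 0, 0.003, 0, -1], [-0.7, -0.2, -3, 0, 0.003, 0, -1]])

```text
time_s: 18.05
eef_pos: [526.4, 4.7, 33.0]
ee_rot: [0.0, 0.993, 0.119, 0.007]
force: [1.8, 4.4, 7.4]
grip_width: 0.225
```

Call:
play_rows(plan=[[-0.5, -0.1, -2, 0, 0, 0, -1]])

```text
time_s: 18.13
eef_pos: [526.1, 4.7, 31.3]
ee_rot: [0.0, 0.993, 0.119, 0.007]
force: [2.5, 2.9, 4.4]
grip_width: 0.221
```

```bash
python3 - <<'E'
from h import *
s=st(13.67);c=cap('wrist')
b=blobs(c,(0,130,80),(6,255,255))[1];print(b)
for z in(34,38,42,46,50): print(z,onz(c,b[0][1],z).round(1))
t=cap('scene');b2=blobs(t,(0,130,80),(6,255,255),15)[1];print(b2[-2:])
E
```

```text
t 18.1333 pos [526.07   4.71  31.27] turn [-0.0011  0.0143  0.0009] F [2.5  2.94 4.44] g 0.221
[(np.int32(1076), [324.8, 277.2], [305, 262, 41, 29])]
34 [517.    2.8  34. ]
38 [519.4   3.3  38. ]
42 [521.8   3.9  42. ]
46 [524.1   4.5  46. ]
50 [526.5   5.1  50. ]
[(np.int32(382), [518.0, 18.4], [495, 3, 44, 32]), (np.int32(18), [323.9, 207.2], [322, 205, 5, 5])]
```

Call:
play_rows(plan=[[-0.5, -0.1, -2, 0, 0.003, 0, -1]])

```text
time_s: 18.32
eef_pos: [525.8, 4.7, 29.6]
ee_rot: [0.0, 0.993, 0.119, 0.006]
force: [3.5, 3.3, 4.5]
grip_width: 0.223
```

Call:
play_rows(plan=[[-0.4, -0.1, -1.5, 0, 0.003, 0, -1]])

```text
time_s: 18.4
eef_pos: [525.6, 4.7, 28.3]
ee_rot: [0.0, 0.993, 0.119, 0.006]
force: [3.3, 4.4, 3.3]
grip_width: 0.221
```

Call:
play_rows(plan=[[-0.3, 0, -1.2, 0, 0.003, 0, -1]])

```text
time_s: 18.48
eef_pos: [525.5, 4.7, 27.2]
ee_rot: [-0.0, 0.993, 0.119, 0.005]
force: [2.8, 3.8, 2.4]
grip_width: 0.224
```

Call:
play_rows(plan=[[-0.2, 0, -1, 0, 0.002, 0, -1]])

```text
time_s: 18.57
eef_pos: [525.4, 4.7, 26.1]
ee_rot: [-0.0, 0.993, 0.119, 0.004]
force: [4.0, 3.2, 1.4]
grip_width: 0.22
```

Call:
play_rows(plan=[[-0.1, 0, -1, 0, 0.002, 0, -1]])

```text
time_s: 18.65
eef_pos: [525.3, 4.7, 25.0]
ee_rot: [-0.0, 0.993, 0.119, 0.003]
force: [4.1, 3.3, -0.2]
grip_width: 0.22
```

Call:
play_rows(plan=[[-0.1, 0, -0.8, 0, 0.002, 0, -1]])

```text
time_s: 18.73
eef_pos: [525.2, 4.7, 24.0]
ee_rot: [-0.0, 0.993, 0.119, 0.002]
force: [4.2, 2.8, -1.2]
grip_width: 0.22
```

Call:
play_rows(plan=[[0, 0, -0.8, 0, 0, 0, -1]])

```text
time_s: 18.82
eef_pos: [525.1, 4.7, 22.8]
ee_rot: [-0.0, 0.993, 0.119, 0.003]
force: [4.6, 4.2, -2.5]
grip_width: 0.225
```

The force changed sign at z ≈ 25, so the spring is now pulling shut. A little further, then release.

Call:
play_rows(plan=[[0, 0, -0.6, 0, 0, 0, -1]])

```text
time_s: 18.9
eef_pos: [525.0, 4.8, 21.8]
ee_rot: [-0.0, 0.993, 0.119, 0.003]
force: [5.4, 3.2, -2.0]
grip_width: 0.222
```

Call:
play_rows(plan=[[0, 0, 0, 0, 0, 0, -1]])

```text
time_s: 18.98
eef_pos: [525.1, 4.7, 21.4]
ee_rot: [-0.0, 0.993, 0.119, 0.003]
force: [4.1, 3.5, -0.2]
grip_width: 0.22
```

Call:
play_rows(plan=[[0, 0, 0, 0, 0, 0, -0.3], [0, 0, 0, 0, 0, 0, 0.2], [0, 0, 0, 0, 0, 0, 0.7], [0, 0, 0, 0, 0, 0, 1], [0, 0, 0, 0, 0, 0, 1]])

```text
time_s: 19.4
eef_pos: [522.0, 3.9, 19.5]
ee_rot: [-0.0, 0.993, 0.119, -0.001]
force: [0.3, 0.6, 0.3]
grip_width: 0.898
```

```bash
python3 - <<'E'
from h import *
s=st(13.67);c=cap('wrist')
b=blobs(c,(0,130,80),(6,255,255))[1];print(b)
for z in(34,38,42): print(z,onz(c,b[0][1],z).round(1))
E
```

```text
t 19.4 pos [522.02   3.92  19.53] turn [-0.0007 -0.0026  0.0007] F [0.29 0.59 0.31] g 0.898
[(np.int32(1155), [323.6, 274.2], [302, 259, 44, 29])]
34 [521.7   4.6  34. ]
38 [524.1   5.2  38. ]
42 [526.5   5.7  42. ]
```

The roll lies on the same ray as in the original shut state. Retreating straight up, then a check.

Call:
play_rows(plan=[[0, 0, 0, 0, 0, 0, 1], [0, 0, 10, 0, 0, 0, 1], [0, 0, 30, 0, 0, 0, 1], [0, 0, 40, 0, 0, 0, 1], [0, 0, 40, 0, 0, 0, 1]])

```text
time_s: 19.87
eef_pos: [516.6, 4.7, 137.8]
ee_rot: [-0.003, 0.993, 0.118, -0.009]
force: [0.2, -0.2, -0.5]
grip_width: 1.001
```

Call:
play_rows(plan=[[-10, 0, 38, 0, 0, 0, 1], [-10, -5, 38, 0, 0, 0, 1], [0, 0, 10, 0, 0, 0, 1], [0, 0, 0, 0, 0, 0, 1]])

```text
time_s: 20.2
eef_pos: [497.0, -0.5, 238.9]
ee_rot: [-0.0, 0.993, 0.119, -0.002]
force: [-0.6, 0.7, -0.2]
grip_width: 0.996
```

```bash
python3 - <<'E'
from h import *
s=st(13.67);c=cap('wrist');t=cap('scene')
b=blobs(c,(0,130,80),(6,255,255))[1];b2=blobs(t,(0,130,80),(6,255,255))[1]
print(b,b2[-1]);print(onz(c,b[0][1],34).round(1),onz(c,b[0][1],41).round(1),'shut before: scene (325.9,209.3), z41 (521.1,2.6)')
ym,_=blobs(c,(20,60,80),(38,255,255),200)
cn=max(cv2.findContours(ym,cv2.RETR_EXTERNAL,cv2.CHAIN_APPROX_NONE)[0],key=cv2.contourArea)
W=np.array([onz(c,p[0],11.)[:2] for p in cn],np.float32);print(cv2.minAreaRect(W))
E
```

```text
t 20.2 pos [ 4.9696e+02 -4.8000e-01  2.3887e+02] turn [-0.0002 -0.004   0.0004] F [-0.61  0.65 -0.18] g 0.996
[(np.int32(216), [326.1, 151.8], [317, 146, 19, 12])] (np.int32(45), [325.9, 209.2], [322, 206, 9, 8])
[521.7   4.5  34. ] [522.7   4.8  41. ] shut before: scene (325.9,209.3), z41 (521.1,2.6)
((552.7590942382812, -105.70484161376953), (121.44886779785156, 122.46788787841797), 13.618654251098633)
```

The scene camera now shows the roll at (325.9, 209.2), against (325.9, 209.3) when it was first shut. The lever is therefore fully shut with nothing touching it, and the board is unmoved. Handing in.

```bash
python3 -c "
from rig import ctrl
print(ctrl.finish_job())"
```

```text
the job is handed in; nothing more can be done
None
```

The job is handed in at about 20 s of the 72 s allowed, with the lever shut and the sample board on its posts; `finish_job` gives no verdict.

- **Lever opened:** I pinched the red roll and lifted it along its arc. It broke free at about 3.6–5.3 N and sprang fully open when released.
- **Board filed:** I carried the sample board over the posts, aligned it in the wrist view and lowered it with no noticeable contact force.
- **Lever closed:** I pinched the roll again and pressed it down the arc. The vertical force peaked at 7.8 N, and the combined reading reached about 9.5 N. It fell and changed sign about 4 mm before the stop, so the spring had taken over when I let go.

**Last checks:**
- **Lever:** the scene camera sees the roll at (325.9, 209.2), against (325.9, 209.3) when it was first shut, and it stays there untouched.
- **Board:** its measured centre is within about 0.6 mm of the expected spot, and its yaw matches the file's to about 0.1°.
- **Gripper:** it is open and clear at z = 239 mm, and the force reads about zero.

**Disagreements and gaps:**
- The camera pairs put the shut roll's height anywhere from 34 to 42 mm, so I relied on feel for the closing.
- I read small sideways forces of 3–5 N while closing; they vanished on release.
- I did not re-measure the bystanders at the end.

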